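Bolt down the filling pump's cover plate

ROBOT

A 7-joint arm with a two-finger parallel gripper is mounted at the origin on the work surface. World frame = base frame: x ahead of the robot, y to its left, z up, the work surface at z = 0. Lengths are in m, angles in degrees, forces in N, time in s.
With the tool pointing down it reaches from about 0.425 to 0.875 m from the base axis. Payload 4.7 kg.
Tool frame: the origin (TCP) lies on the mounting face of the last link; the fingertips stand 182 mm ahead of it and the grasp point (between the pads) lies 164 mm ahead of it; z points along the fingers, y is the line along which they close (so a half turn about z gives the same grasp; the last joint's range is limited). The gripper opens to 87 mm and grips with 3 to 60 N. Pads are 19 mm wide; open, the fingers measure 117 mm over their backs; the gripper's body (75 mm by 190 mm) begins 51 mm behind the grasp point.
Start: joints at [75.751, 18.392, -4.016, 83.108, 1.295, 78.541, -3.26], TCP at [0.169, -0.628, 0.405] pointing down, gripper open.
Joint ranges: [-163.93, 163.93], [-17.29, 119.83], [-79.2, 71.16], [3.27, 140.29], [-89.18, 269.18], [5.43, 117.66], [-154.24, 154.24]. Speed limits (degrees/s): [147.25, 147.25, 180, 180, 180, 180, 180].

INTERFACE

Orientations are given as [roll, pitch, yaw] about the fixed x, y, z axes, in that order (R = Rz(yaw) Ry(pitch) Rx(roll)).
In Python, from cell import env gives the robot as it stands.
- The arm moves only by the tool servo_tool, never from a script. Its argument "plan" is a list of rows, each an object with "xyz": the shift along the tool's x, y, z in cm, a list of three; "twist": the turn, a rotation vector about the tool's x, y, z in degrees, a list of three; "jaw": the closure, from 0 (fully open) to 1 (shut). In form: [{"xyz": [x, y, z], "twist": [wx, wy, wz], "jaw": jaw}, ...]. A call has 1 to 10 rows; each row is the pose to reach, as a shift and turn from the pose commanded when the call began, along the tool's axes at that moment; what a row does not reach only later rows make up. A row lasts 1/12 s, in which the tool goes at most 41.7 mm and 7.16 degrees, less where a joint would pass 70% of its speed; a pose out of reach is approached as far as the arm can. A call with a gripper value outside its range is refused whole. The fingers move at their own pace and stop on an object; "newtons" is the grip in N (left out, the last holds). Time passes only in rows, so rows that repeat a pose let the fingers close. It gives the time, the measured TCP pose, the force, the opening and the grip force at its end, in the units of the state.
- env.get_obs(): the state, without advancing time (a new reading comes with each control period).
- env.read_camera(name): name is "scene" or "top" or "wrist"; returns a dict with "img" (480x640x3 uint8, red, green, blue), "camera_matrix" (3x3 intrinsics, pixels), "R" (3x3) and "t" (3): a world point X has camera coordinates R X + t. Camera axes: x right, y down, z forward; pixel columns grow to the right and rows downward; lengths in m; the calibration is good to about 2 mm. A picture is of the moment at which its call begins. There is no depth.
- env.sign_off(): hands the job in; it is judged then, once.
The state is a dict: "time_s": time; "qpos": joint angles; "joint_velocities": joint speeds; "effort": joint torques, N m; "tool_pos": TCP position; "tool_rot": TCP orientation; "force": force on the tool from outside, world axes, zero at the start; "wrist_torque": the same for the moment, N m; "grip_width": finger opening in m; "grasp_force": force on a finger pad.
Only numpy, scipy, OpenCV 4.12 (cv2) and the standard library are available. Lean on these libraries where they do the work, as an engineer would, in place of code of your own. Each camera call takes 0.05 s, during which the arm holds its last target. There are 200 camera calls.

TASK

The cover plate of the filling pump is loose: tighten its four wing nuts clockwise, roughly half a turn each, until each one comes up snug, without overtightening any. Go crosswise: finish one nut, then the one diagonally opposite it, then the other two, so that the plate goes down level; leave the other things on the table alone.

Things in the scene. Friction and masses are not known exactly. Their poses are not given: they have to be found in the camera images.
- pump: Pump head of a filling depositor: square aluminium housing, 222 x 222 mm (foot 236 mm), 66 mm tall, fixed to the table. Origin at the centre of its underside; +x points to its back (a pipe stub), -x to its front (three outlet nozzles, towards the robot), +y to its left. The four wing-nut axes stand at (+-70, +-70) mm in its x, y.
- plate: Aluminium cover plate, 190 x 190 x 10 mm, 0.9 kg, lying loose in the housing's recess on sprung seal pads, with a round boss (60 mm wide, 4 mm high) in its middle. Origin at the centre of its underside, z up. At the start it stands 2 to 3 mm proud of its seated height (origin 60.5 mm above the pump's underside); the nuts press it down.
- nut1_mid (a point): Wing nut 1 of 4, front right seen from the robot, diagonal to nut 3. Steel hub 30 mm wide at its foot, 22 mm above, with a straight bar of two wings 78 mm tip to tip, 10 mm thick, 22 mm tall, its underside about 24 mm above the plate. Point on the nut's axis at half the bar's height; x along the wings, z up. Tightens clockwise from above, by pushing a wing round or gripping the bar.
- nut3_mid (a point): Wing nut 3 of 4, back left seen from the robot, diagonal to nut 1. Steel hub 30 mm wide at its foot, 22 mm above, with a straight bar of two wings 78 mm tip to tip, 10 mm thick, 22 mm tall, its underside about 24 mm above the plate. Point on the nut's axis at half the bar's height; x along the wings, z up. Tightens clockwise from above, by pushing a wing round or gripping the bar.
- nut2_mid (a point): Wing nut 2 of 4, front left seen from the robot, diagonal to nut 4. Steel hub 30 mm wide at its foot, 22 mm above, with a straight bar of two wings 78 mm tip to tip, 10 mm thick, 22 mm tall, its underside about 24 mm above the plate. Point on the nut's axis at half the bar's height; x along the wings, z up. Tightens clockwise from above, by pushing a wing round or gripping the bar.
- nut4_mid (a point): Wing nut 4 of 4, back right seen from the robot, diagonal to nut 2. Steel hub 30 mm wide at its foot, 22 mm above, with a straight bar of two wings 78 mm tip to tip, 10 mm thick, 22 mm tall, its underside about 24 mm above the plate. Point on the nut's axis at half the bar's height; x along the wings, z up. Tightens clockwise from above, by pushing a wing round or gripping the bar.
- twist1 (a joint): Elastic twist of nut 1's wings on its core, rad, = tightening torque / 3 Nm. The nut runs freely (0.1 Nm, twist 0.03), sinking 8 mm a turn, for a run of 2.6 to 3.5 rad that differs by nut and cannot be seen, only felt; then it meets its shoulder and torque climbs 3 Nm per rad. Snug: 0.3 Nm (0.1) or a little more; above 0.9 Nm (0.3) it strips. Back to about 0 when let go; the nut stays.
- twist3 (a joint): Elastic twist of nut 3's wings on its core, rad, = tightening torque / 3 Nm. The nut runs freely (0.1 Nm, twist 0.03), sinking 8 mm a turn, for a run of 2.6 to 3.5 rad that differs by nut and cannot be seen, only felt; then it meets its shoulder and torque climbs 3 Nm per rad. Snug: 0.3 Nm (0.1) or a little more; above 0.9 Nm (0.3) it strips. Back to about 0 when let go; the nut stays.
- twist2 (a joint): Elastic twist of nut 2's wings on its core, rad, = tightening torque / 3 Nm. The nut runs freely (0.1 Nm, twist 0.03), sinking 8 mm a turn, for a run of 2.6 to 3.5 rad that differs by nut and cannot be seen, only felt; then it meets its shoulder and torque climbs 3 Nm per rad. Snug: 0.3 Nm (0.1) or a little more; above 0.9 Nm (0.3) it strips. Back to about 0 when let go; the nut stays.
- twist4 (a joint): Elastic twist of nut 4's wings on its core, rad, = tightening torque / 3 Nm. The nut runs freely (0.1 Nm, twist 0.03), sinking 8 mm a turn, for a run of 2.6 to 3.5 rad that differs by nut and cannot be seen, only felt; then it meets its shoulder and torque climbs 3 Nm per rad. Snug: 0.3 Nm (0.1) or a little more; above 0.9 Nm (0.3) it strips. Back to about 0 when let go; the nut stays.
- spare_nut: Bystander: spare wing nut lying loose, 60 x 30 x 31 mm; origin at the centre of its underside. Leave alone.
- nozzle: Bystander: steel cone nozzle, 44 mm wide, 55 mm tall; origin at the centre of its underside. Leave alone.
- seal_ring: Bystander: black rubber ring, 60 mm wide, 6 mm thick; origin at the centre of its underside. Leave alone.
- jam_jar: Bystander: closed jar, 72 mm wide, 95 mm tall; origin at the centre of its underside. Leave alone.
- scraper: Bystander: bench scraper, steel blade 150 x 110 mm with a wooden grip, 18 mm high; origin at the centre of its underside. Leave alone.
- steel_cup: Bystander: steel cup, 80 mm wide, 75 mm tall; origin at the centre of its underside. Leave alone.
- bun: Bystander: crusty bun, 100 mm wide, 46 mm tall; origin at the centre of its underside. Leave alone.

How it is judged:
By the outcome, as a careful person would: the job done as asked, in the order asked, and still so for the second after the job is handed in, with the robot touching nothing.
It also fails if it takes over 64 s, if anything falls off the work surface, if the arm or the gripper's body presses on something with over 40 N, if the wrist force passes 120 N, or if a joint passes its speed limit or range.

## Working session

There is one attempt and no reset: what is moved stays moved. The work goes in short steps, Python scripts to look and compute and a tool call to move; the robot and the scene stay as the last step left them, time stands still between calls to the robot, and variables do not carry over. Pictures are saved under pics/ and viewed, at most 10 in all, crops included, and the job is handed in when it is done.

Besides the shell and the picture viewer there is one more tool, called after "Emit:" as name(argument=value, ...) on one line, values as JSON. servo_tool: Moves the arm, as the interface text tells. Its arguments: {"type":"object","properties":{"plan":{"type":"array","items":{"type":"object","properties":{"xyz":{"type":"array","items":{"type":"number"}},"twist":{"type":"array","items":{"type":"number"}},"jaw":{"type":"number"}}}},"newtons":{"type":"number"}},"required":["plan"]}

```bash
ls; mkdir -p pics; python3 - <<'E'
from cell import env
import cv2,json
o=env.get_obs();print({k:o[k] for k in('time_s','tool_pos','tool_rot','force','wrist_torque','grip_width')})
for n in('scene','top'):
    d=env.read_camera(n);cv2.imwrite(f'pics/{n}0.png',d['img'][:,:,::-1])
    print(n,d['camera_matrix'].tolist(),d['R'].tolist(),d['t'].tolist())
E
```

```text
pics
{'time_s': 0.0, 'tool_pos': array([ 0.16882114, -0.6274809 ,  0.40365951]), 'tool_rot': array([-1.79891435e+02,  3.29100883e-03,  1.50625435e+01]), 'force': array([-0.0524506 ,  0.2339277 ,  1.08866311]), 'wrist_torque': array([-0.0394836 ,  0.00534097,  0.0406864 ]), 'grip_width': 0.08748074657072703}
scene [[433.8272643968725, 0.0, 319.09254152689005], [0.0, 433.8272643968725, 242.28195298647876], [0.0, 0.0, 1.0]] [[-0.3493233429012273, 0.9367873364757476, -0.020067095529382444], [0.6409328917382701, 0.22326878627632274, -0.7344086582841437], [-0.6835043748157947, -0.2694077491338575, -0.6784108152987375]] [0.196283078073811, -0.24123152477059903, 1.3261429734447732]
top [[490.1435420407694, 0.0, 317.5566090214799], [0.0, 490.1435420407694, 238.98676614730832], [0.0, 0.0, 1.0]] [[0.006507275004268834, -0.9998544147482958, -0.01577354368431796], [-0.9885442329822214, -0.00405345436021416, -0.15087699939136273], [0.15079109658600676, 0.01657464376968417, -0.9884266924634815]] [-0.012953558869854618, 0.513007885553674, 1.1734649902887542]
```

View pics/top0.png

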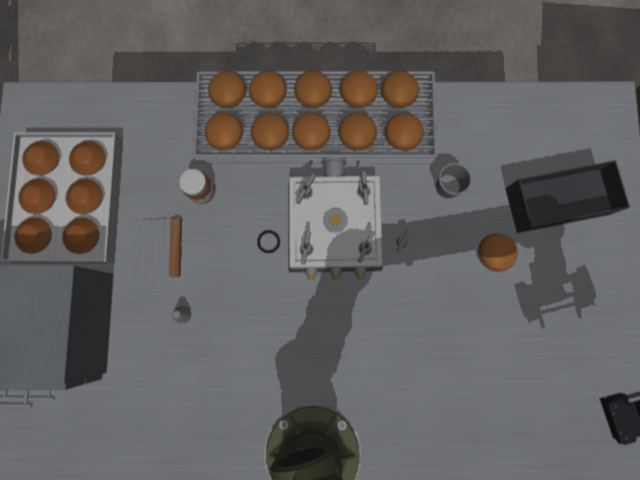

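View pics/scene0.png

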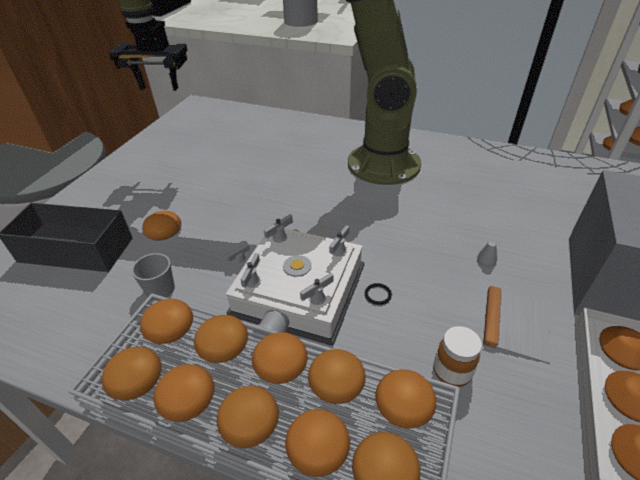

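The top view shows the pump at about (335,221). Nut 1 is at (366,247), nut 2 at (305,245), nut 3 at (304,188) and nut 4 at (363,187), and the spare nut is at (402,241). In the scene view the nuts are at 1 (279,228), 2 (340,241), 3 (317,290) and 4 (252,270). Next I'll triangulate these.

```bash
cat > h.py <<'E'
import numpy as np,cv2
from cell import env
def P(d): return d['camera_matrix']@np.c_[d['R'],d['t']]
def tri(da,a,db,b):
    X=cv2.triangulatePoints(P(da),P(db),np.float64(a).T,np.float64(b).T);return (X[:3]/X[3]).T
def ray(d,uv,z):
    uv=np.atleast_2d(np.float64(uv));v=np.c_[uv,np.ones(len(uv))]@np.linalg.inv(d['camera_matrix']).T@d['R'];c=-d['R'].T@d['t']
    return c+v*((z-c[2])/v[:,2:])
E
python3 - <<'E'
from h import *
t=env.read_camera('top');s=env.read_camera('scene')
X=tri(t,[(366,247),(305,245),(304,188),(363,187),(335,220)],s,[(279,228),(340,241),(317,290),(252,270),(296,266)])
print(X.round(4)); 
c=X[:4].mean(0);print(c, np.degrees(np.arctan2(*( (X[2]+X[3]-X[0]-X[1])[[1,0]]))))
a=s['img'][200:320,220:380,::-1];b=t['img'][165:285,280:440,::-1]
cv2.imwrite('pics/c.png',cv2.resize(np.vstack([a,b]),None,fx=2.4,fy=2.4,interpolation=2)) if 0 else cv2.imwrite('pics/c.png',cv2.resize(np.hstack([a,b]),None,fx=2.5,fy=2.5,interpolation=2))
E
```

```text
[[ 0.4847 -0.1233  0.1002]
 [ 0.4879  0.0194  0.1069]
 [ 0.6263  0.0219  0.1014]
 [ 0.6266 -0.1167  0.1086]
 [ 0.5547 -0.0528  0.0717]]
[ 0.55634637 -0.04968577  0.10429769] 1.8415722725351682
```

View pics/c.png

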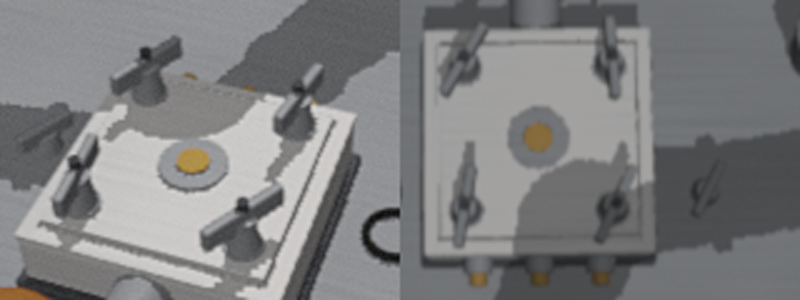

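The crop shows the bars sitting on top of the hubs. Their yaws are roughly nut 1 -23°, nut 2 -7°, nut 3 -30° and nut 4 +5°. Next I'll move over nut 1 for a closer wrist view.

Emit:
servo_tool(plan=[{"xyz": [44,-40.5,0],"twist": [0,0,38],"jaw": 0},{"xyz": [44,-40.5,0],"twist": [0,0,38],"jaw": 0},{"xyz": [44,-40.5,0],"twist": [0,0,38],"jaw": 0},{"xyz": [44,-40.5,0],"twist": [0,0,38],"jaw": 0},{"xyz": [44,-40.5,0],"twist": [0,0,38],"jaw": 0},{"xyz": [44,-40.5,0],"twist": [0,0,38],"jaw": 0},{"xyz": [44,-40.5,0],"twist": [0,0,38],"jaw": 0},{"xyz": [44,-40.5,0],"twist": [0,0,38],"jaw": 0},{"xyz": [44,-40.5,0],"twist": [0,0,38],"jaw": 0},{"xyz": [44,-40.5,0],"twist": [0,0,38],"jaw": 0}], newtons=20)

```text
time_s: 1.03
tool_pos: [0.3904, -0.2764, 0.4049]
tool_rot: [180.0, -0.0, -23.0]
force: [2.0, 0.2, 0.3]
grip_width: 0.0869
grasp_force: 0.0
```

Emit:
servo_tool(plan=[{"xyz": [3,-17.8,0],"twist": [0,0,0],"jaw": 0},{"xyz": [3,-17.8,0],"twist": [0,0,0],"jaw": 0},{"xyz": [3,-17.8,0],"twist": [0,0,0],"jaw": 0},{"xyz": [3,-17.8,0],"twist": [0,0,0],"jaw": 0},{"xyz": [3,-17.8,0],"twist": [0,0,0],"jaw": 0},{"xyz": [3,-17.8,0],"twist": [0,0,0],"jaw": 0}])

```text
time_s: 1.53
tool_pos: [0.4886, -0.1213, 0.4049]
tool_rot: [-179.9, -0.0, -22.4]
force: [-0.4, -0.0, -0.2]
grip_width: 0.0868
grasp_force: 0.0
```

```bash
python3 - <<'E'
from h import *
o=env.get_obs();print(o['time_s'],o['qpos'].round(1),o['tool_pos'].round(4),o['tool_rot'].round(2),o['force'],o['wrist_torque'])
d=env.read_camera('wrist');cv2.imwrite('pics/w1.png',d['img'][:,:,::-1])
print('cam',-d['R'].T@d['t'],d['R'].round(3).tolist())
np.save('w1.npy',np.array([d],dtype=object),allow_pickle=True)
E
```

```text
1.5333 [  40.7    1.8  -30.1  102.6    0.8   75.8 -102.1] [ 0.4886 -0.1213  0.4049] [-1.7989e+02 -2.0000e-02 -2.2450e+01] [-0.42529622 -0.04477585 -0.20959382] [-0.03124776  0.06468716 -0.02080216]
cam [ 0.55683405 -0.14885922  0.38528489] [[-0.381, -0.924, -0.002], [-0.892, 0.367, 0.265], [-0.244, 0.102, -0.964]]
```

View pics/w1.png

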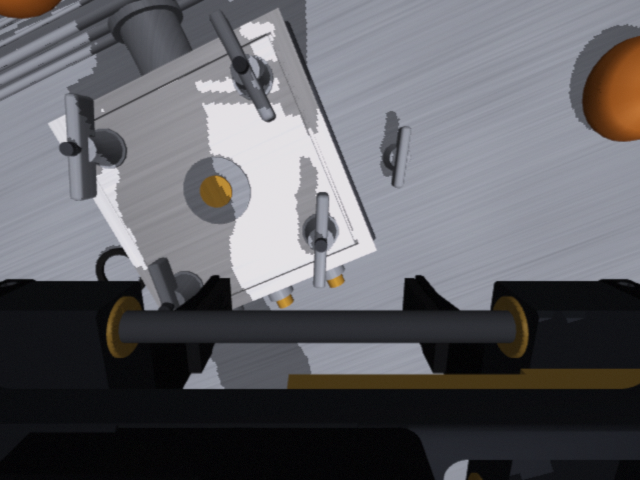

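The wrist view shows the studs of nut 1 at (321,243), nut 4 at (240,65) and nut 3 at (69,148). Nut 1's bar runs (322,195)-(320,285), which lines up with the tool x axis.

```bash
python3 - <<'E'
from h import *
w=np.load('w1.npy',allow_pickle=True)[0];t=env.read_camera('top')
st=[(321,243),(69,148),(240,65)]
print('tri',tri(w,st,t,[(365.2,246.2),(305.2,189),(364,189.8)]).round(4))
for z in(.105,.115,.12): print(z,ray(w,st,z).round(4)[:,:2].tolist())
bars=[[(322,195),(320,285)],[(71,95),(85,198)],[(216,18),(270,118)]]
for b in bars:
    q=ray(w,b,.115);v=q[0]-q[1];print('bar',np.degrees(np.arctan2(v[1],v[0])),np.linalg.norm(v),q.mean(0))
# boss/plug centre: orange blob
h=cv2.cvtColor(w['img'],cv2.COLOR_RGB2HSV);m=cv2.inRange(h,(10,120,80),(30,255,255));m[:150]=0;m[230:]=0
n,_,s,c=cv2.connectedComponentsWithStats(m);i=1+s[1:,4].argmax();print(c[i],s[i],ray(w,c[i],.079))
E
```

```text
tri [[ 0.4856 -0.1221  0.1105]
 [ 0.6203  0.0179  0.1257]
 [ 0.6217 -0.1197  0.12  ]]
0.105 [[0.4839, -0.122], [0.63, 0.0307], [0.6322, -0.1184]]
0.115 [[0.4865, -0.123], [0.6274, 0.0243], [0.6295, -0.1194]]
0.12 [[0.4878, -0.1235], [0.6261, 0.0211], [0.6282, -0.12]]
bar -23.46231029128586 0.07522331067443022 [ 0.48764192 -0.12340839  0.115     ]
bar -24.78596833852743 0.07479283420572687 [0.62447853 0.01799704 0.115     ]
bar 5.78932745917984 0.07351626606633263 [ 0.62570894 -0.12069584  0.115     ]
[215.56852792 190.96827411] [200 176  32  31 788] [[ 0.55649684 -0.0517379   0.079     ]]
```

Emit:
servo_tool(plan=[{"xyz": [0,0.2,3.5],"twist": [0,0,0.5],"jaw": 0},{"xyz": [0,0.2,7],"twist": [0,0,0.5],"jaw": 0},{"xyz": [0,0.2,7.5],"twist": [0,0,0.5],"jaw": 0},{"xyz": [0,0.2,7.5],"twist": [0,0,0.5],"jaw": 0},{"xyz": [0,0.2,7.5],"twist": [0,0,0.5],"jaw": 0}])

```text
time_s: 2.05
tool_pos: [0.486, -0.1293, 0.3308]
tool_rot: [180.0, -0.0, -23.6]
force: [0.3, 0.1, -0.4]
grip_width: 0.0871
grasp_force: 0.0
```

```bash
python3 - <<'E'
from h import *
o=env.get_obs();print(o['time_s'],o['qpos'].round(1),o['tool_pos'].round(4),o['tool_rot'].round(2),o['wrist_torque'])
d=env.read_camera('wrist');cv2.imwrite('pics/w2.png',d['img'][:,:,::-1])
np.save('w2.npy',np.array([d],dtype=object),allow_pickle=True)
E
```

```text
2.05 [  40.6    5.1  -29.9  108.3    2.8   67.3 -103.9] [ 0.486  -0.1293  0.3308] [ 1.7999e+02 -4.0000e-02 -2.3560e+01] [ 0.06819995 -0.00504791 -0.01445928]
```

View pics/w2.png

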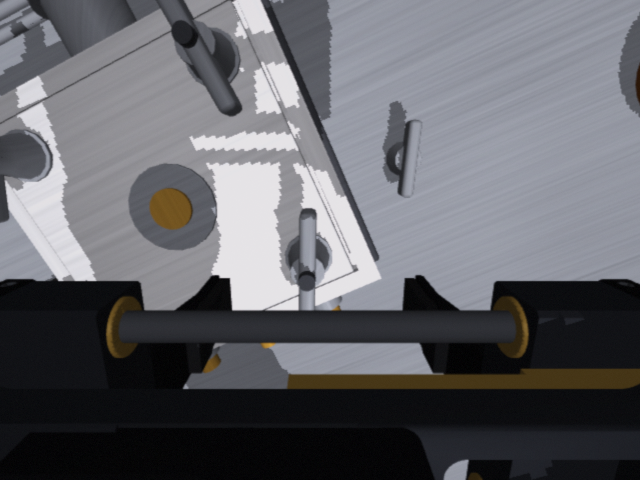

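The closer view shows nut 1's stud at (306,281) and nut 4's stud at (185,32).

```bash
python3 - <<'E'
from h import *
a=np.load('w1.npy',allow_pickle=True)[0];b=np.load('w2.npy',allow_pickle=True)[0]
print('tri',tri(a,[(321,243),(240,65),(215.6,191)],b,[(306,280),(185,32),(171,209)]).round(4))
for z in (.11,.115,.12,.125):print(z,ray(b,[(306,280),(185,32)],z).round(4)[:,:2].tolist())
q=ray(b,[(308,212),(306,300)],.117);v=q[0]-q[1];print(np.degrees(np.arctan2(v[1],v[0])))
print(ray(b,(171,209),.079))
o=env.get_obs();print(o['tool_pos'],o['time_s'])
E
```

```text
tri [[ 0.4908 -0.1244  0.1311]
 [ 0.6274 -0.121   0.124 ]
 [ 0.5562 -0.0514  0.0781]]
0.11 [[0.4835, -0.1204], [0.6332, -0.1188]]
0.115 [[0.4853, -0.1214], [0.6312, -0.1198]]
0.12 [[0.487, -0.1223], [0.6293, -0.1208]]
0.125 [[0.4888, -0.1232], [0.6273, -0.1217]]
-25.192492412513165
[[ 0.55600868 -0.05180915  0.079     ]]
[ 0.48651042 -0.12903264  0.3316042 ] 2.1
```

Emit:
servo_tool(plan=[{"xyz": [-0.1,-0.6,0.5],"twist": [0,0,0.7],"jaw": 0},{"xyz": [-0.1,-0.6,3],"twist": [0,0,0.7],"jaw": 0},{"xyz": [-0.1,-0.6,4.9],"twist": [0,0,0.7],"jaw": 0.3},{"xyz": [-0.1,-0.6,4.9],"twist": [0,0,0.7],"jaw": 0.6},{"xyz": [-0.1,-0.6,4.9],"twist": [0,0,0.7],"jaw": 0.6},{"xyz": [-0.1,-0.6,4.9],"twist": [0,0,0.7],"jaw": 0.6}], newtons=15)

```text
time_s: 2.6
tool_pos: [0.4884, -0.1225, 0.2829]
tool_rot: [-180.0, -0.2, -24.2]
force: [0.1, 0.3, 0.5]
grip_width: 0.0681
grasp_force: 0.0
```

```bash
cat > s.py <<'E'
from h import *
o=env.get_obs()
for k in('time_s','qpos','tool_pos','tool_rot','force','wrist_torque','grip_width','grasp_force'):print(k,np.round(o[k],4).tolist())
E
python3 s.py
```

```text
time_s 2.6
qpos [39.501, 8.1312, -30.262, 111.2433, 4.6878, 61.6173, -106.8919]
tool_pos [0.4884, -0.1225, 0.2829]
tool_rot [-179.988, -0.1872, -24.1634]
force [0.0567, 0.2621, 0.4896]
wrist_torque [0.0317, 0.0381, 0.0565]
grip_width 0.0681
grasp_force 0.0
```

Emit:
servo_tool(plan=[{"xyz": [0,0,0],"twist": [0,0,0],"jaw": 1},{"xyz": [0,0,0],"twist": [0,0,0],"jaw": 1},{"xyz": [0,0,0],"twist": [0,0,0],"jaw": 1},{"xyz": [0,0,0],"twist": [0,0,0],"jaw": 1},{"xyz": [0,0,0],"twist": [0,0,0],"jaw": 1},{"xyz": [0,0,0],"twist": [0,0,0],"jaw": 1},{"xyz": [0,0,0],"twist": [0,0,0],"jaw": 1},{"xyz": [0,0,0],"twist": [0,0,0],"jaw": 1}], newtons=15)

```text
time_s: 3.27
tool_pos: [0.4873, -0.1228, 0.2808]
tool_rot: [179.9, 0.0, -24.2]
force: [-0.4, -1.2, 2.2]
grip_width: 0.0205
grasp_force: 15.0
```

```bash
python3 s.py
```

```text
time_s 3.2667
qpos [39.4998, 8.2258, -30.2278, 111.411, 4.7704, 61.5834, -106.915]
tool_pos [0.4873, -0.1228, 0.2808]
tool_rot [179.9304, 0.0136, -24.1676]
force [-0.3524, -1.1773, 2.1536]
wrist_torque [-0.4204, 0.3103, -0.0079]
grip_width 0.0205
grasp_force 14.9974
```

The opening is 20.5 mm, so the fingertips are on the hub below the bar. I'll open a little, raise 10 mm and close again.

Emit:
servo_tool(plan=[{"xyz": [0,0,0],"twist": [0,0,0],"jaw": 0.65},{"xyz": [0,0,0],"twist": [0,0,0],"jaw": 0.65},{"xyz": [0,0,-1],"twist": [0,0,0],"jaw": 0.65},{"xyz": [0,0,-1],"twist": [0,0,0],"jaw": 1},{"xyz": [0,0,-1],"twist": [0,0,0],"jaw": 1},{"xyz": [0,0,-1],"twist": [0,0,0],"jaw": 1},{"xyz": [0,0,-1],"twist": [0,0,0],"jaw": 1},{"xyz": [0,0,-1],"twist": [0,0,0],"jaw": 1}], newtons=15)

```text
time_s: 3.93
tool_pos: [0.4874, -0.1228, 0.2909]
tool_rot: [179.9, -0.0, -24.2]
force: [-1.9, -1.5, 2.0]
grip_width: 0.0097
grasp_force: 15.1
```

```bash
python3 s.py
```

```text
time_s 3.9333
qpos [39.6466, 7.5325, -30.2638, 110.827, 4.339, 62.7347, -106.5606]
tool_pos [0.4874, -0.1228, 0.2909]
tool_rot [179.9316, -0.0073, -24.1677]
force [-1.9495, -1.5284, 2.0101]
wrist_torque [-0.3411, 0.3053, 0.0335]
grip_width 0.0097
grasp_force 15.0799
```

The grip is now on the bar, at 9.7 mm. Next I'll turn clockwise, which is positive about tool z.

Emit:
servo_tool(plan=[{"xyz": [0,0,0.02],"twist": [0,0,4],"jaw": 1},{"xyz": [0,0,0.03],"twist": [0,0,10],"jaw": 1},{"xyz": [0,0,0.05],"twist": [0,0,17],"jaw": 1},{"xyz": [0,0,0.06],"twist": [0,0,24],"jaw": 1},{"xyz": [0,0,0.07],"twist": [0,0,31],"jaw": 1},{"xyz": [0,0,0.08],"twist": [0,0,38],"jaw": 1},{"xyz": [0,0,0.1],"twist": [0,0,45],"jaw": 1},{"xyz": [0,0,0.12],"twist": [0,0,52],"jaw": 1},{"xyz": [0,0,0.13],"twist": [0,0,58],"jaw": 1},{"xyz": [0,0,0.14],"twist": [0,0,60],"jaw": 1}])

```text
time_s: 4.77
tool_pos: [0.4892, -0.1236, 0.2886]
tool_rot: [179.4, 0.1, -73.8]
force: [-7.3, 4.3, 36.5]
grip_width: 0.0096
grasp_force: 23.3
```

```bash
python3 s.py
```

```text
time_s 4.7667
qpos [10.6491, 6.3433, 0.4703, 111.4606, 0.1721, 62.7564, -152.7205]
tool_pos [0.4892, -0.1236, 0.2886]
tool_rot [179.4084, 0.0754, -73.7581]
force [-7.3422, 4.2606, 36.5319]
wrist_torque [1.1273, 2.0232, 0.0624]
grip_width 0.0096
grasp_force 23.2724
```

Emit:
servo_tool(plan=[{"xyz": [0,0,-0.2],"twist": [0,0,0],"jaw": 0.6},{"xyz": [0,0,-0.2],"twist": [0,0,0],"jaw": 0.6},{"xyz": [0,0,-3],"twist": [0,0,0],"jaw": 0.6},{"xyz": [0,0,-3],"twist": [0,0,-7],"jaw": 0.6},{"xyz": [0,0,-3],"twist": [0,0,-14],"jaw": 0.6},{"xyz": [0,0,-3],"twist": [0,0,-21],"jaw": 0.6},{"xyz": [0,0,-3],"twist": [0,0,-28],"jaw": 0.6},{"xyz": [0,0,-3],"twist": [0,0,-35],"jaw": 0.6},{"xyz": [0,0,-3],"twist": [0,0,-42],"jaw": 0.6},{"xyz": [0,0,-3],"twist": [0,0,-49],"jaw": 0.6}])

```text
time_s: 5.6
tool_pos: [0.488, -0.1231, 0.3129]
tool_rot: [179.5, 0.8, -24.3]
force: [0.6, 0.3, 0.4]
grip_width: 0.035
grasp_force: 0.0
```

Emit:
servo_tool(plan=[{"xyz": [0,0,0],"twist": [0,0,-7],"jaw": 0.6},{"xyz": [0,0,0],"twist": [0,0,-14],"jaw": 0.6},{"xyz": [0,0,0],"twist": [0,0,-21],"jaw": 0.6},{"xyz": [0,0,0],"twist": [0,0,-28],"jaw": 0.6},{"xyz": [0,0,0],"twist": [0,0,-35],"jaw": 0.6},{"xyz": [0,0,0],"twist": [0,0,-42],"jaw": 0.6},{"xyz": [0,0,0],"twist": [0,0,-49],"jaw": 0.6},{"xyz": [0,0,0],"twist": [0,0,-56],"jaw": 0.6},{"xyz": [0,0,0],"twist": [0,0,-63],"jaw": 0.6},{"xyz": [0,0,0],"twist": [0,0,-70],"jaw": 0.6}])

```text
time_s: 6.43
tool_pos: [0.488, -0.1231, 0.3129]
tool_rot: [-179.4, 0.8, 45.7]
force: [0.1, 0.5, -0.1]
grip_width: 0.0345
grasp_force: 0.0
```

```bash
python3 s.py
```

```text
time_s 6.4333
qpos [15.6723, 5.0847, -4.8747, 109.8342, 0.8047, 66.0102, -33.7782]
tool_pos [0.488, -0.1231, 0.3129]
tool_rot [-179.4091, 0.7541, 45.7455]
force [0.0798, 0.5122, -0.1067]
wrist_torque [-0.0017, -0.0482, 0.0432]
grip_width 0.0345
grasp_force 0.0
```

```bash
cat > g.py <<'E'
import sys
from h import *
from scipy.spatial.transform import Rotation as Q
o=env.get_obs();x,y,z,w=map(float,sys.argv[1:5])
A=Q.from_euler('xyz',o['tool_rot'],degrees=True);B=Q.from_euler('xyz',[180,0,w],degrees=True)
print('xyz',(A.inv().apply(np.array([x,y,z])-o['tool_pos'])*100).round(2),'twist',np.degrees((A.inv()*B).as_rotvec()).round(1),'t',o['time_s'],'q7',o['qpos'][6].round(1))
E
python3 g.py .488 -.1232 .292 106
```

```text
xyz [0.02 0.03 2.09] twist [ -0.9   0.4 -60.3] t 6.4333 q7 -33.8
```

Emit:
servo_tool(plan=[{"xyz": [0,0,0],"twist": [-0.1,0.0,-7],"jaw": 0.6},{"xyz": [0,0,0],"twist": [-0.2,0.1,-14],"jaw": 0.6},{"xyz": [0,0,0],"twist": [-0.3,0.1,-21],"jaw": 0.6},{"xyz": [0,0,0],"twist": [-0.4,0.2,-28],"jaw": 0.6},{"xyz": [0,0,0],"twist": [-0.5,0.2,-35],"jaw": 0.6},{"xyz": [0,0,0],"twist": [-0.6,0.3,-42],"jaw": 0.6},{"xyz": [0,0,0],"twist": [-0.7,0.3,-49],"jaw": 0.6},{"xyz": [0,0,0],"twist": [-0.8,0.4,-56],"jaw": 0.6},{"xyz": [0,0,0],"twist": [-0.9,0.4,-60.3],"jaw": 0.6},{"xyz": [0,0,0],"twist": [-0.9,0.4,-60.3],"jaw": 0.6}])

```text
time_s: 7.27
tool_pos: [0.4879, -0.1232, 0.3129]
tool_rot: [-180.0, -0.0, 105.8]
force: [0.6, 1.0, -0.4]
grip_width: 0.0346
grasp_force: 0.0
```

```bash
python3 g.py .488 -.1232 .292 106;python3 s.py; python3 -c "
from h import *
d=env.read_camera('wrist');cv2.imwrite('pics/w3.png',d['img'][:,:,::-1])"
```

```text
xyz [-0.    0.01  2.09] twist [-0.  -0.  -0.2] t 7.2667 q7 26.4
time_s 7.2667
qpos [18.2601, 4.8413, -7.4277, 110.1088, 0.6694, 65.1165, 26.3699]
tool_pos [0.4879, -0.1232, 0.3129]
tool_rot [-179.986, -0.0271, 105.7932]
force [0.5886, 1.0171, -0.3718]
wrist_torque [0.0047, -0.176, -0.0339]
grip_width 0.0346
grasp_force 0.0
```

View pics/w3.png

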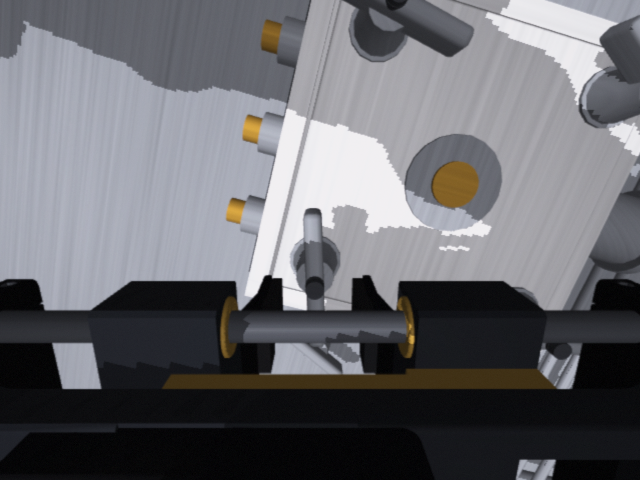

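Nut 1's bar at (313, 210-290) is aligned between the fingers. I'll descend and grip.

Emit:
servo_tool(plan=[{"xyz": [0,0,1.5],"twist": [0,0,-0.2],"jaw": 0.6},{"xyz": [0,0,2.1],"twist": [0,0,-0.2],"jaw": 0.8},{"xyz": [0,0,2.1],"twist": [0,0,-0.2],"jaw": 1},{"xyz": [0,0,2.1],"twist": [0,0,-0.2],"jaw": 1},{"xyz": [0,0,2.1],"twist": [0,0,-0.2],"jaw": 1},{"xyz": [0,0,2.1],"twist": [0,0,-0.2],"jaw": 1},{"xyz": [0,0,2.1],"twist": [0,0,-0.2],"jaw": 1}])

```text
time_s: 7.9
tool_pos: [0.4875, -0.1237, 0.2927]
tool_rot: [-179.9, -0.0, 105.9]
force: [-4.4, -0.8, 3.2]
grip_width: 0.0097
grasp_force: 15.0
```

```bash
python3 s.py
```

```text
time_s 7.9
qpos [18.2204, 6.003, -7.4072, 111.3641, 0.911, 62.7723, 26.2941]
tool_pos [0.4875, -0.1237, 0.2927]
tool_rot [-179.9057, -0.0054, 105.8588]
force [-4.3549, -0.7843, 3.2127]
wrist_torque [-0.1226, 0.7792, 0.0293]
grip_width 0.0097
grasp_force 14.9634
```

Emit:
servo_tool(plan=[{"xyz": [0,0,0.01],"twist": [0,0,4],"jaw": 1},{"xyz": [0,0,0.02],"twist": [0,0,10],"jaw": 1},{"xyz": [0,0,0.03],"twist": [0,0,17],"jaw": 1},{"xyz": [0,0,0.05],"twist": [0,0,24],"jaw": 1},{"xyz": [0,0,0.06],"twist": [0,0,31],"jaw": 1},{"xyz": [0,0,0.08],"twist": [0,0,38],"jaw": 1},{"xyz": [0,0,0.1],"twist": [0,0,45],"jaw": 1},{"xyz": [0,0,0.11],"twist": [0,0,52],"jaw": 1},{"xyz": [0,0,0.12],"twist": [0,0,58],"jaw": 1},{"xyz": [0,0,0.13],"twist": [0,0,60],"jaw": 1}])

```text
time_s: 8.73
tool_pos: [0.4871, -0.1236, 0.2913]
tool_rot: [-179.9, 0.1, 45.6]
force: [-5.9, 0.5, 6.6]
grip_width: 0.0097
grasp_force: 15.0
```

```bash
python3 s.py
```

```text
time_s 8.7333
qpos [15.1804, 5.9388, -4.1984, 111.5733, 0.54, 62.6812, -33.6504]
tool_pos [0.4871, -0.1236, 0.2913]
tool_rot [-179.8779, 0.1353, 45.5945]
force [-5.9346, 0.495, 6.5835]
wrist_torque [-0.0658, 1.4358, 0.0827]
grip_width 0.0097
grasp_force 14.9778
```

Emit:
servo_tool(plan=[{"xyz": [0,0,0.01],"twist": [0,0,4],"jaw": 1},{"xyz": [0,0,0.02],"twist": [0,0,10],"jaw": 1},{"xyz": [0,0,0.03],"twist": [0,0,16],"jaw": 1},{"xyz": [0,0,0.04],"twist": [0,0,22],"jaw": 1},{"xyz": [0,0,0.06],"twist": [0,0,28],"jaw": 1},{"xyz": [0,0,0.07],"twist": [0,0,34],"jaw": 1},{"xyz": [0,0,0.08],"twist": [0,0,37],"jaw": 1},{"xyz": [0,0,0.08],"twist": [0,0,38],"jaw": 1}])

```text
time_s: 9.4
tool_pos: [0.4869, -0.1233, 0.2906]
tool_rot: [-180.0, 0.2, 7.7]
force: [-7.2, 1.5, 6.0]
grip_width: 0.01
grasp_force: 15.0
```

```bash
cat > f.py <<'E'
from h import *
o=env.get_obs()
print(o['time_s'].__round__(2),'yaw',round(o['tool_rot'][2],2),'Tz',round(o['wrist_torque'][2],3),'effort7',np.round(o['effort'][6],3),'q7',round(o['qpos'][6],1),'F',o['force'].round(1),'pos',o['tool_pos'].round(4))
E
python3 f.py
```

```text
9.4 yaw 7.74 Tz 0.136 effort7 -0.272 q7 -71.3 F [-7.2  1.5  6. ] pos [ 0.4869 -0.1233  0.2906]
```

Emit:
servo_tool(plan=[{"xyz": [0,0,0],"twist": [0,0,3],"jaw": 1},{"xyz": [0,0,0.01],"twist": [0,0,6],"jaw": 1},{"xyz": [0,0,0.01],"twist": [0,0,7],"jaw": 1},{"xyz": [0,0,0.01],"twist": [0,0,7],"jaw": 1}])

```text
time_s: 9.73
tool_pos: [0.4868, -0.1233, 0.2904]
tool_rot: [-180.0, 0.2, 0.8]
force: [-7.5, 0.9, 6.0]
grip_width: 0.0099
grasp_force: 15.0
```

```bash
python3 f.py
```

```text
9.73 yaw 0.83 Tz 0.094 effort7 -0.301 q7 -78.2 F [-7.5  0.9  6. ] pos [ 0.4868 -0.1233  0.2904]
```

Emit:
servo_tool(plan=[{"xyz": [0,0,0],"twist": [0,0,3],"jaw": 1},{"xyz": [0,0,0.01],"twist": [0,0,6],"jaw": 1},{"xyz": [0,0,0.01],"twist": [0,0,8],"jaw": 1},{"xyz": [0,0,0.01],"twist": [0,0,8],"jaw": 1}])

```text
time_s: 10.07
tool_pos: [0.4868, -0.1232, 0.2902]
tool_rot: [-180.0, 0.2, -7.2]
force: [-6.9, 1.8, 5.6]
grip_width: 0.0097
grasp_force: 15.0
```

```bash
python3 f.py
```

```text
10.07 yaw -7.2 Tz 0.129 effort7 -0.443 q7 -86.2 F [-6.9  1.8  5.6] pos [ 0.4868 -0.1232  0.2902]
```

Emit:
servo_tool(plan=[{"xyz": [0,0,0],"twist": [0,0,3],"jaw": 1},{"xyz": [0,0,0.01],"twist": [0,0,6],"jaw": 1},{"xyz": [0,0,0.01],"twist": [0,0,8],"jaw": 1},{"xyz": [0,0,0.01],"twist": [0,0,8],"jaw": 1}])

```text
time_s: 10.4
tool_pos: [0.4868, -0.1231, 0.2901]
tool_rot: [180.0, 0.2, -15.2]
force: [-6.4, 1.2, 5.6]
grip_width: 0.0101
grasp_force: 15.0
```

```bash
python3 f.py
```

```text
10.4 yaw -15.2 Tz 0.05 effort7 -0.443 q7 -94.1 F [-6.4  1.2  5.6] pos [ 0.4868 -0.1231  0.2901]
```

Emit:
servo_tool(plan=[{"xyz": [0,0,0],"twist": [0,0,3],"jaw": 1},{"xyz": [0,0,0.01],"twist": [0,0,6],"jaw": 1},{"xyz": [0,0,0.01],"twist": [0,0,8],"jaw": 1},{"xyz": [0,0,0.01],"twist": [0,0,8],"jaw": 1}])

```text
time_s: 10.73
tool_pos: [0.4868, -0.123, 0.29]
tool_rot: [179.9, 0.2, -23.2]
force: [-7.2, 0.6, 5.9]
grip_width: 0.0098
grasp_force: 15.1
```

```bash
python3 f.py
```

```text
10.73 yaw -23.18 Tz 0.188 effort7 -0.57 q7 -102.1 F [-7.2  0.6  5.9] pos [ 0.4868 -0.123   0.29  ]
```

Emit:
servo_tool(plan=[{"xyz": [0,0,0],"twist": [0,0,2],"jaw": 1},{"xyz": [0,0,0.01],"twist": [0,0,4],"jaw": 1},{"xyz": [0,0,0.01],"twist": [0,0,4],"jaw": 1},{"xyz": [0,0,0.01],"twist": [0,0,4],"jaw": 1}])

```text
time_s: 11.07
tool_pos: [0.4869, -0.123, 0.29]
tool_rot: [179.9, 0.2, -27.1]
force: [-5.6, 0.8, 6.4]
grip_width: 0.0105
grasp_force: 15.5
```

```bash
python3 f.py
```

```text
11.07 yaw -27.07 Tz 0.326 effort7 -0.339 q7 -106.0 F [-5.6  0.8  6.4] pos [ 0.4869 -0.123   0.29  ]
```

Emit:
servo_tool(plan=[{"xyz": [0,0,0],"twist": [0,0,1.5],"jaw": 1},{"xyz": [0,0,0],"twist": [0,0,3],"jaw": 1},{"xyz": [0,0,0],"twist": [0,0,3],"jaw": 1},{"xyz": [0,0,0],"twist": [0,0,3],"jaw": 1}])

```text
time_s: 11.4
tool_pos: [0.487, -0.123, 0.29]
tool_rot: [179.9, 0.2, -30.1]
force: [-6.6, 1.5, 5.0]
grip_width: 0.0112
grasp_force: 16.0
```

```bash
python3 f.py
```

```text
11.4 yaw -30.06 Tz 0.349 effort7 -0.374 q7 -109.0 F [-6.6  1.5  5. ] pos [ 0.487 -0.123  0.29 ]
```

Emit:
servo_tool(plan=[{"xyz": [0,0,0],"twist": [0,0,-1.5],"jaw": 1},{"xyz": [0,0,0],"twist": [0,0,-1.5],"jaw": 1},{"xyz": [0,0,0],"twist": [0,0,-1.5],"jaw": 1},{"xyz": [0,0,0],"twist": [0,0,-1.5],"jaw": 1}], newtons=30)

```text
time_s: 11.73
tool_pos: [0.487, -0.123, 0.29]
tool_rot: [179.9, 0.2, -28.6]
force: [-7.0, 1.8, 5.2]
grip_width: 0.0102
grasp_force: 30.1
```

```bash
python3 s.py; python3 g.py .6275 .0197 .35 160
```

```text
time_s 11.7333
qpos [11.4599, 5.8884, -0.3375, 111.7896, 0.049, 62.539, -107.4522]
tool_pos [0.487, -0.123, 0.29]
tool_rot [179.9266, 0.2043, -28.5538]
force [-7.0492, 1.8334, 5.2391]
wrist_torque [0.3214, 1.6196, 0.4173]
grip_width 0.0102
grasp_force 30.0924
xyz [  5.5  -19.24  -6.04] twist [ 3.000e-01 -1.000e-01  1.714e+02] t 11.7333 q7 -107.5
```

Nut 1 is snug at 0.42 Nm. Next I'll release and go to nut 3, turning the wrist back on the way.

Emit:
servo_tool(plan=[{"xyz": [0,0,0],"twist": [0,0,0],"jaw": 0.5},{"xyz": [0,0,0],"twist": [0,0,0],"jaw": 0.5},{"xyz": [0,0,-2.5],"twist": [0,0,0],"jaw": 0.5},{"xyz": [0,0,-5],"twist": [0,0,-7],"jaw": 0.5},{"xyz": [1,-3.5,-5],"twist": [0,0,-14],"jaw": 0.4},{"xyz": [2,-7,-5],"twist": [0,0,-21],"jaw": 0.4},{"xyz": [3,-10.5,-5],"twist": [0,0,-28],"jaw": 0.4},{"xyz": [4,-14,-5],"twist": [0,0,-35],"jaw": 0.4},{"xyz": [5,-17.5,-5],"twist": [0,0,-42],"jaw": 0.4},{"xyz": [5.4,-19.1,-5],"twist": [0,0,-49],"jaw": 0.4}], newtons=15)

```text
time_s: 12.57
tool_pos: [0.6294, 0.0233, 0.3398]
tool_rot: [-179.9, -0.3, 21.0]
force: [-0.5, 0.3, -0.3]
grip_width: 0.0521
grasp_force: 0.0
```

Emit:
servo_tool(plan=[{"xyz": [0,0,0],"twist": [0,0,-7],"jaw": 0.4},{"xyz": [0,0,0],"twist": [0,0,-14],"jaw": 0.4},{"xyz": [0,0,0],"twist": [0,0,-21],"jaw": 0.4},{"xyz": [0,0,0],"twist": [0,0,-28],"jaw": 0.4},{"xyz": [0,0,0],"twist": [0,0,-35],"jaw": 0.4},{"xyz": [0,0,0],"twist": [0,0,-42],"jaw": 0.4},{"xyz": [0,0,0],"twist": [0,0,-49],"jaw": 0.4},{"xyz": [0,0,0],"twist": [0,0,-56],"jaw": 0.4},{"xyz": [0,0,0],"twist": [0,0,-63],"jaw": 0.4},{"xyz": [0,0,0],"twist": [0,0,-70],"jaw": 0.4}])

```text
time_s: 13.4
tool_pos: [0.6274, 0.0185, 0.3399]
tool_rot: [179.9, -0.0, 90.7]
force: [-0.2, 0.2, 0.5]
grip_width: 0.0523
grasp_force: 0.0
```

Emit:
servo_tool(plan=[{"xyz": [0,0,0],"twist": [0,0,-7],"jaw": 0.4},{"xyz": [0,0,0],"twist": [0,0,-14],"jaw": 0.4},{"xyz": [0,0,0],"twist": [0,0,-21],"jaw": 0.4},{"xyz": [0,0,0],"twist": [0,0,-28],"jaw": 0.4},{"xyz": [0,0,0],"twist": [0,0,-35],"jaw": 0.4},{"xyz": [0,0,0],"twist": [0,0,-42],"jaw": 0.4},{"xyz": [0,0,0],"twist": [0,0,-49],"jaw": 0.4},{"xyz": [0,0,0],"twist": [0,0,-56],"jaw": 0.4},{"xyz": [0,0,0],"twist": [0,0,-62],"jaw": 0.4},{"xyz": [0,0,0],"twist": [0,0,-62],"jaw": 0.4}])

```text
time_s: 14.23
tool_pos: [0.6273, 0.0184, 0.3398]
tool_rot: [179.9, 0.1, 152.5]
force: [-0.0, -0.1, 0.4]
grip_width: 0.0524
grasp_force: 0.0
```

```bash
python3 f.py; python3 -c "
from h import *
d=env.read_camera('wrist');cv2.imwrite('pics/w4.png',d['img'][:,:,::-1])
np.save('w4.npy',np.array([d],dtype=object),allow_pickle=True)"
```

```text
14.23 yaw 152.51 Tz -0.043 effort7 1.057 q7 51.3 F [-0.  -0.1  0.4] pos [0.6273 0.0184 0.3398]
```

View pics/w4.png

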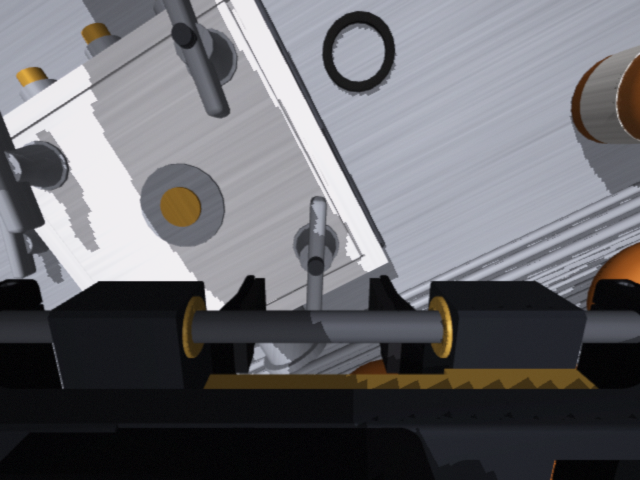

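Nut 3's stud is at (316,265) with its bar (318,200)-(314,308). Nut 2's stud is at (184,35).

```bash
python3 - <<'E'
from h import *
b=np.load('w4.npy',allow_pickle=True)[0]
for z in (.12,.125,.13):print(z,ray(b,[(316,265),(184,35)],z).round(4)[:,:2].tolist())
for p in([(318,200),(314.5,305)],[(184,35),(219,110)]):
    q=ray(b,p,.119);v=q[0]-q[1];print(np.degrees(np.arctan2(v[1],v[0])))
E
python3 g.py .6242 .0193 .293 154
```

```text
0.12 [[0.6259, 0.0195], [0.484, 0.0169]]
0.125 [[0.6244, 0.0203], [0.4861, 0.0178]]
0.13 [[0.6229, 0.0211], [0.4881, 0.0187]]
150.6879719396458
175.43686060393017
xyz [ 0.32 -0.07  4.68] twist [ 0.1  0.  -1.8] t 14.2833 q7 51.0
```

Emit:
servo_tool(plan=[{"xyz": [0.3,-0.1,1],"twist": [0,0,1.2],"jaw": 0.4},{"xyz": [0.3,-0.1,3],"twist": [0,0,1.2],"jaw": 0.5},{"xyz": [0.3,-0.1,4.7],"twist": [0,0,1.2],"jaw": 0.6},{"xyz": [0.3,-0.1,4.7],"twist": [0,0,1.2],"jaw": 1},{"xyz": [0.3,-0.1,4.7],"twist": [0,0,1.2],"jaw": 1},{"xyz": [0.3,-0.1,4.7],"twist": [0,0,1.2],"jaw": 1},{"xyz": [0.3,-0.1,4.7],"twist": [0,0,1.2],"jaw": 1},{"xyz": [0.3,-0.1,4.7],"twist": [0,0,1.2],"jaw": 1},{"xyz": [0.3,-0.1,4.7],"twist": [0,0,1.2],"jaw": 1}], newtons=15)

```text
time_s: 15.03
tool_pos: [0.6242, 0.0192, 0.2938]
tool_rot: [179.9, 0.1, 151.2]
force: [0.0, -0.6, 1.7]
grip_width: 0.0095
grasp_force: 15.0
```

```bash
python3 s.py
```

```text
time_s 15.0333
qpos [18.0735, 21.8821, -27.5786, 93.9043, 10.8297, 66.7509, 49.0817]
tool_pos [0.6242, 0.0192, 0.2938]
tool_rot [179.9307, 0.1018, 151.1634]
force [0.0243, -0.5763, 1.6658]
wrist_torque [0.088, -0.2262, -0.053]
grip_width 0.0095
grasp_force 14.9689
```

Emit:
servo_tool(plan=[{"xyz": [0,0,0.01],"twist": [0,0,4],"jaw": 1},{"xyz": [0,0,0.02],"twist": [0,0,11],"jaw": 1},{"xyz": [0,0,0.04],"twist": [0,0,18],"jaw": 1},{"xyz": [0,0,0.05],"twist": [0,0,25],"jaw": 1},{"xyz": [0,0,0.07],"twist": [0,0,32],"jaw": 1},{"xyz": [0,0,0.09],"twist": [0,0,39],"jaw": 1},{"xyz": [0,0,0.1],"twist": [0,0,46],"jaw": 1},{"xyz": [0,0,0.12],"twist": [0,0,53],"jaw": 1},{"xyz": [0,0,0.13],"twist": [0,0,60],"jaw": 1},{"xyz": [0,0,0.15],"twist": [0,0,67],"jaw": 1}], newtons=30)

```text
time_s: 15.87
tool_pos: [0.6239, 0.0189, 0.2923]
tool_rot: [179.9, 0.0, 83.8]
force: [-2.0, 0.1, 3.3]
grip_width: 0.0095
grasp_force: 30.0
```

```bash
python3 f.py
```

```text
15.87 yaw 83.84 Tz 0.014 effort7 1.354 q7 -15.1 F [-2.   0.1  3.3] pos [0.6239 0.0189 0.2923]
```

Emit:
servo_tool(plan=[{"xyz": [0,0,0.01],"twist": [0,0,7],"jaw": 1},{"xyz": [0,0,0.03],"twist": [0,0,14],"jaw": 1},{"xyz": [0,0,0.04],"twist": [0,0,21],"jaw": 1},{"xyz": [0,0,0.06],"twist": [0,0,28],"jaw": 1},{"xyz": [0,0,0.07],"twist": [0,0,35],"jaw": 1},{"xyz": [0,0,0.09],"twist": [0,0,42],"jaw": 1},{"xyz": [0,0,0.1],"twist": [0,0,49],"jaw": 1},{"xyz": [0,0,0.12],"twist": [0,0,56],"jaw": 1},{"xyz": [0,0,0.13],"twist": [0,0,62],"jaw": 1},{"xyz": [0,0,0.14],"twist": [0,0,65],"jaw": 1}])

```text
time_s: 16.7
tool_pos: [0.6236, 0.0192, 0.2909]
tool_rot: [180.0, -0.0, 18.9]
force: [-2.9, 0.1, 5.2]
grip_width: 0.0093
grasp_force: 30.0
```

```bash
python3 f.py
```

```text
16.7 yaw 18.93 Tz 0.079 effort7 0.034 q7 -77.3 F [-2.9  0.1  5.2] pos [0.6236 0.0192 0.2909]
```

Emit:
servo_tool(plan=[{"xyz": [0,0,0.01],"twist": [0,0,6],"jaw": 1},{"xyz": [0,0,0.02],"twist": [0,0,12],"jaw": 1},{"xyz": [0,0,0.04],"twist": [0,0,17],"jaw": 1},{"xyz": [0,0,0.05],"twist": [0,0,21],"jaw": 1},{"xyz": [0,0,0.05],"twist": [0,0,21],"jaw": 1}])

```text
time_s: 17.12
tool_pos: [0.6236, 0.0194, 0.2904]
tool_rot: [-180.0, -0.0, -1.9]
force: [-2.8, -0.2, 4.7]
grip_width: 0.0096
grasp_force: 30.0
```

```bash
python3 f.py
```

```text
17.12 yaw -1.88 Tz 0.15 effort7 -0.797 q7 -97.3 F [-2.8 -0.2  4.7] pos [0.6236 0.0194 0.2904]
```

Emit:
servo_tool(plan=[{"xyz": [0,0,0],"twist": [0,0,3],"jaw": 1},{"xyz": [0,0,0.01],"twist": [0,0,6],"jaw": 1},{"xyz": [0,0,0.01],"twist": [0,0,8],"jaw": 1},{"xyz": [0,0,0.01],"twist": [0,0,8],"jaw": 1}])

```text
time_s: 17.45
tool_pos: [0.6236, 0.0194, 0.2903]
tool_rot: [-180.0, 0.0, -9.7]
force: [-3.2, 1.4, 4.9]
grip_width: 0.0095
grasp_force: 30.0
```

```bash
python3 f.py
```

```text
17.45 yaw -9.74 Tz 0.116 effort7 -0.428 q7 -104.8 F [-3.2  1.4  4.9] pos [0.6236 0.0194 0.2903]
```

Emit:
servo_tool(plan=[{"xyz": [0,0,0],"twist": [0,0,3],"jaw": 1},{"xyz": [0,0,0.01],"twist": [0,0,6],"jaw": 1},{"xyz": [0,0,0.01],"twist": [0,0,8],"jaw": 1},{"xyz": [0,0,0.01],"twist": [0,0,8],"jaw": 1}])

```text
time_s: 17.78
tool_pos: [0.6237, 0.0195, 0.2901]
tool_rot: [-180.0, 0.0, -17.7]
force: [-3.4, 0.6, 5.3]
grip_width: 0.0089
grasp_force: 30.0
```

```bash
python3 f.py
```

```text
17.78 yaw -17.74 Tz 0.087 effort7 -0.429 q7 -112.5 F [-3.4  0.6  5.3] pos [0.6237 0.0195 0.2901]
```

Emit:
servo_tool(plan=[{"xyz": [0,0,0],"twist": [0,0,3],"jaw": 1},{"xyz": [0,0,0.01],"twist": [0,0,6],"jaw": 1},{"xyz": [0,0,0.01],"twist": [0,0,8],"jaw": 1},{"xyz": [0,0,0.01],"twist": [0,0,8],"jaw": 1}])

```text
time_s: 18.12
tool_pos: [0.6237, 0.0196, 0.29]
tool_rot: [-180.0, 0.0, -25.7]
force: [-3.0, 1.2, 5.9]
grip_width: 0.0096
grasp_force: 30.0
```

```bash
python3 f.py
```

```text
18.12 yaw -25.72 Tz 0.072 effort7 -0.452 q7 -120.1 F [-3.   1.2  5.9] pos [0.6237 0.0196 0.29  ]
```

Emit:
servo_tool(plan=[{"xyz": [0,0,0],"twist": [0,0,3],"jaw": 1},{"xyz": [0,0,0.01],"twist": [0,0,6],"jaw": 1},{"xyz": [0,0,0.01],"twist": [0,0,8],"jaw": 1},{"xyz": [0,0,0.01],"twist": [0,0,8],"jaw": 1}])

```text
time_s: 18.45
tool_pos: [0.6237, 0.0196, 0.2899]
tool_rot: [-180.0, 0.0, -33.7]
force: [-3.4, 0.8, 6.0]
grip_width: 0.0095
grasp_force: 30.1
```

```bash
python3 f.py
```

```text
18.45 yaw -33.7 Tz 0.167 effort7 -0.51 q7 -127.8 F [-3.4  0.8  6. ] pos [0.6237 0.0196 0.2899]
```

Emit:
servo_tool(plan=[{"xyz": [0,0,0],"twist": [0,0,3],"jaw": 1},{"xyz": [0,0,0.01],"twist": [0,0,5],"jaw": 1},{"xyz": [0,0,0.01],"twist": [0,0,6],"jaw": 1},{"xyz": [0,0,0.01],"twist": [0,0,6],"jaw": 1}])

```text
time_s: 18.78
tool_pos: [0.6237, 0.0197, 0.2898]
tool_rot: [-180.0, 0.0, -39.6]
force: [-3.5, 1.0, 5.8]
grip_width: 0.0094
grasp_force: 30.4
```

```bash
python3 f.py
```

```text
18.78 yaw -39.61 Tz 0.414 effort7 -0.58 q7 -133.5 F [-3.5  1.   5.8] pos [0.6237 0.0197 0.2898]
```

Nut 3 is snug at 0.41 Nm. Next is nut 2.

Emit:
servo_tool(plan=[{"xyz": [0,0,0],"twist": [0,0,0],"jaw": 0.5},{"xyz": [0,0,0],"twist": [0,0,0],"jaw": 0.5},{"xyz": [0,0,-2.5],"twist": [0,0,0],"jaw": 0.5},{"xyz": [0,0,-5],"twist": [0,0,-7],"jaw": 0.5},{"xyz": [-2.6,2.3,-5],"twist": [0,0,-14],"jaw": 0.4},{"xyz": [-5.2,4.5,-5],"twist": [0,0,-21],"jaw": 0.4},{"xyz": [-7.8,6.8,-5],"twist": [0,0,-28],"jaw": 0.4},{"xyz": [-10.6,9.1,-5],"twist": [0,0,-35],"jaw": 0.4},{"xyz": [-10.6,9.1,-5],"twist": [0,0,-42],"jaw": 0.4},{"xyz": [-10.6,9.1,-5],"twist": [0,0,-49],"jaw": 0.4}], newtons=15)

```text
time_s: 19.62
tool_pos: [0.4821, 0.0166, 0.3384]
tool_rot: [180.0, 0.0, 9.6]
force: [1.0, 0.1, 0.0]
grip_width: 0.0517
grasp_force: 0.0
```

Emit:
servo_tool(plan=[{"xyz": [0,0,0],"twist": [0,0,-7],"jaw": 0.4},{"xyz": [0,0,0],"twist": [0,0,-14],"jaw": 0.4},{"xyz": [0,0,0],"twist": [0,0,-21],"jaw": 0.4},{"xyz": [0,0,0],"twist": [0,0,-28],"jaw": 0.4},{"xyz": [0,0,0],"twist": [0,0,-35],"jaw": 0.4},{"xyz": [0,0,0],"twist": [0,0,-42],"jaw": 0.4},{"xyz": [0,0,0],"twist": [0,0,-49],"jaw": 0.4},{"xyz": [0,0,0],"twist": [0,0,-56],"jaw": 0.4},{"xyz": [0,0,0],"twist": [0,0,-63],"jaw": 0.4},{"xyz": [0,0,0],"twist": [0,0,-70],"jaw": 0.4}])

```text
time_s: 20.45
tool_pos: [0.4842, 0.0167, 0.3385]
tool_rot: [180.0, 0.0, 79.6]
force: [0.2, -0.3, -0.9]
grip_width: 0.0523
grasp_force: 0.0
```

Emit:
servo_tool(plan=[{"xyz": [0,0,0],"twist": [0,0,-7],"jaw": 0.4},{"xyz": [0,0,0],"twist": [0,0,-14],"jaw": 0.4},{"xyz": [0,0,0],"twist": [0,0,-21],"jaw": 0.4},{"xyz": [0,0,0],"twist": [0,0,-28],"jaw": 0.4},{"xyz": [0,0,0],"twist": [0,0,-35],"jaw": 0.4},{"xyz": [0,0,0],"twist": [0,0,-42],"jaw": 0.4},{"xyz": [0,0,0],"twist": [0,0,-49],"jaw": 0.4},{"xyz": [0,0,0],"twist": [0,0,-56],"jaw": 0.4},{"xyz": [0,0,0],"twist": [0,0,-63],"jaw": 0.4},{"xyz": [0,0,0],"twist": [0,0,-70],"jaw": 0.4}])

```text
time_s: 21.28
tool_pos: [0.4842, 0.0167, 0.3384]
tool_rot: [-180.0, 0.0, 149.6]
force: [-0.6, -0.2, -0.1]
grip_width: 0.0523
grasp_force: 0.0
```

Emit:
servo_tool(plan=[{"xyz": [0,0,0],"twist": [0,0,-7],"jaw": 0.4},{"xyz": [0,0,0],"twist": [0,0,-14],"jaw": 0.4},{"xyz": [0,0,0],"twist": [0,0,-20],"jaw": 0.4},{"xyz": [0,0,0],"twist": [0,0,-25],"jaw": 0.4},{"xyz": [0,0,0],"twist": [0,0,-25],"jaw": 0.4}])

```text
time_s: 21.7
tool_pos: [0.4842, 0.0167, 0.3385]
tool_rot: [-180.0, 0.0, 174.4]
force: [0.7, -0.4, 0.3]
grip_width: 0.0521
grasp_force: 0.0
```

```bash
python3 f.py; python3 g.py .4842 .0167 .293 174.5; python3 -c "
from h import *
d=env.read_camera('wrist');cv2.imwrite('pics/w5.png',d['img'][:,:,::-1])
np.save('w5.npy',np.array([d],dtype=object),allow_pickle=True)"
```

```text
21.7 yaw 174.36 Tz -0.009 effort7 0.924 q7 79.1 F [ 0.7 -0.4  0.3] pos [0.4842 0.0167 0.3385]
xyz [-0.    0.01  4.55] twist [-0.   0.  -0.1] t 21.7 q7 79.1
```

View pics/w5.png

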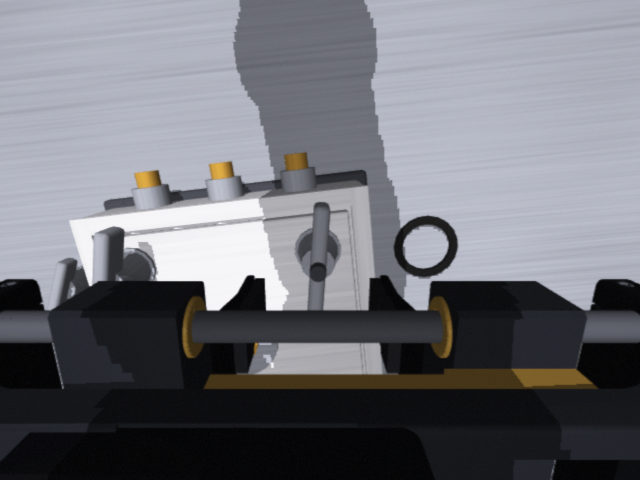

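Nut 2's bar runs (321,207)-(316,308), centred between the fingers and about 2.5° off.

Emit:
servo_tool(plan=[{"xyz": [0,0,2],"twist": [0,0,2],"jaw": 0.5},{"xyz": [0,0,4.5],"twist": [0,0,2],"jaw": 0.6},{"xyz": [0,0,4.5],"twist": [0,0,2],"jaw": 0.6},{"xyz": [0,0,4.5],"twist": [0,0,2],"jaw": 1},{"xyz": [0,0,4.5],"twist": [0,0,2],"jaw": 1},{"xyz": [0,0,4.5],"twist": [0,0,2],"jaw": 1},{"xyz": [0,0,4.5],"twist": [0,0,2],"jaw": 1},{"xyz": [0,0,4.5],"twist": [0,0,2],"jaw": 1},{"xyz": [0,0,4.5],"twist": [0,0,2],"jaw": 1}], newtons=15)

```text
time_s: 22.5
tool_pos: [0.4845, 0.017, 0.2947]
tool_rot: [180.0, 0.1, 172.2]
force: [-0.3, 0.3, 3.4]
grip_width: 0.01
grasp_force: 14.9
```

```bash
python3 s.py
```

```text
time_s 22.5
qpos [-0.6882, 3.5486, -4.5961, 113.7354, 0.3255, 62.6121, 76.7492]
tool_pos [0.4845, 0.017, 0.2947]
tool_rot [179.9785, 0.1138, 172.1738]
force [-0.3379, 0.334, 3.3828]
wrist_torque [0.0967, -0.1461, -0.0467]
grip_width 0.01
grasp_force 14.942
```

Emit:
servo_tool(plan=[{"xyz": [0,0,0.02],"twist": [0,0,4],"jaw": 1},{"xyz": [0,0,0.04],"twist": [0,0,11],"jaw": 1},{"xyz": [0,0,0.06],"twist": [0,0,18],"jaw": 1},{"xyz": [0,0,0.08],"twist": [0,0,25],"jaw": 1},{"xyz": [0,0,0.1],"twist": [0,0,32],"jaw": 1},{"xyz": [0,0,0.12],"twist": [0,0,39],"jaw": 1},{"xyz": [0,0,0.13],"twist": [0,0,46],"jaw": 1},{"xyz": [0,0,0.14],"twist": [0,0,53],"jaw": 1},{"xyz": [0,0,0.16],"twist": [0,0,60],"jaw": 1},{"xyz": [0,0,0.18],"twist": [0,0,67],"jaw": 1}], newtons=30)

```text
time_s: 23.33
tool_pos: [0.4843, 0.0166, 0.2932]
tool_rot: [180.0, 0.1, 104.8]
force: [-2.3, -1.4, 5.7]
grip_width: 0.0094
grasp_force: 30.0
```

Emit:
servo_tool(plan=[{"xyz": [0,0,0.01],"twist": [0,0,7],"jaw": 1},{"xyz": [0,0,0.03],"twist": [0,0,14],"jaw": 1},{"xyz": [0,0,0.04],"twist": [0,0,21],"jaw": 1},{"xyz": [0,0,0.06],"twist": [0,0,28],"jaw": 1},{"xyz": [0,0,0.07],"twist": [0,0,35],"jaw": 1},{"xyz": [0,0,0.09],"twist": [0,0,42],"jaw": 1},{"xyz": [0,0,0.1],"twist": [0,0,49],"jaw": 1},{"xyz": [0,0,0.12],"twist": [0,0,56],"jaw": 1},{"xyz": [0,0,0.13],"twist": [0,0,62],"jaw": 1},{"xyz": [0,0,0.14],"twist": [0,0,65],"jaw": 1}])

```text
time_s: 24.17
tool_pos: [0.4839, 0.0167, 0.2917]
tool_rot: [180.0, 0.0, 39.9]
force: [-3.9, -0.8, 9.0]
grip_width: 0.0091
grasp_force: 30.0
```

```bash
python3 f.py
```

```text
24.17 yaw 39.92 Tz 0.111 effort7 0.049 q7 -55.2 F [-3.9 -0.8  9. ] pos [0.4839 0.0167 0.2917]
```

Emit:
servo_tool(plan=[{"xyz": [0,0,0.01],"twist": [0,0,6],"jaw": 1},{"xyz": [0,0,0.02],"twist": [0,0,12],"jaw": 1},{"xyz": [0,0,0.04],"twist": [0,0,17],"jaw": 1},{"xyz": [0,0,0.05],"twist": [0,0,21],"jaw": 1},{"xyz": [0,0,0.05],"twist": [0,0,21],"jaw": 1}])

```text
time_s: 24.58
tool_pos: [0.4838, 0.0169, 0.2912]
tool_rot: [-180.0, 0.0, 19.0]
force: [-4.1, -0.3, 7.3]
grip_width: 0.0095
grasp_force: 30.0
```

```bash
python3 f.py
```

```text
24.58 yaw 19.02 Tz 0.086 effort7 -0.749 q7 -76.1 F [-4.1 -0.3  7.3] pos [0.4838 0.0169 0.2912]
```

Emit:
servo_tool(plan=[{"xyz": [0,0,0],"twist": [0,0,3],"jaw": 1},{"xyz": [0,0,0.01],"twist": [0,0,6],"jaw": 1},{"xyz": [0,0,0.01],"twist": [0,0,8],"jaw": 1},{"xyz": [0,0,0.01],"twist": [0,0,8],"jaw": 1}])

```text
time_s: 24.92
tool_pos: [0.4838, 0.017, 0.2911]
tool_rot: [-180.0, 0.1, 11.1]
force: [-3.9, 0.2, 7.4]
grip_width: 0.0093
grasp_force: 30.0
```

```bash
python3 f.py
```

```text
24.92 yaw 11.11 Tz 0.123 effort7 -0.429 q7 -84.0 F [-3.9  0.2  7.4] pos [0.4838 0.017  0.2911]
```

Emit:
servo_tool(plan=[{"xyz": [0,0,0],"twist": [0,0,3],"jaw": 1},{"xyz": [0,0,0.01],"twist": [0,0,6],"jaw": 1},{"xyz": [0,0,0.01],"twist": [0,0,8],"jaw": 1},{"xyz": [0,0,0.01],"twist": [0,0,8],"jaw": 1}])

```text
time_s: 25.25
tool_pos: [0.4838, 0.017, 0.2909]
tool_rot: [-180.0, 0.1, 3.1]
force: [-3.7, 0.2, 7.3]
grip_width: 0.0092
grasp_force: 30.0
```

```bash
python3 f.py
```

```text
25.25 yaw 3.11 Tz 0.107 effort7 -0.432 q7 -92.0 F [-3.7  0.2  7.3] pos [0.4838 0.017  0.2909]
```

Emit:
servo_tool(plan=[{"xyz": [0,0,0],"twist": [0,0,3],"jaw": 1},{"xyz": [0,0,0.01],"twist": [0,0,6],"jaw": 1},{"xyz": [0,0,0.01],"twist": [0,0,8],"jaw": 1},{"xyz": [0,0,0.01],"twist": [0,0,8],"jaw": 1}])

```text
time_s: 25.58
tool_pos: [0.4838, 0.0171, 0.2908]
tool_rot: [-180.0, 0.1, -4.9]
force: [-4.0, -0.6, 7.3]
grip_width: 0.0096
grasp_force: 30.0
```

```bash
python3 f.py
```

```text
25.58 yaw -4.88 Tz 0.11 effort7 -0.435 q7 -100.0 F [-4.  -0.6  7.3] pos [0.4838 0.0171 0.2908]
```

Emit:
servo_tool(plan=[{"xyz": [0,0,0],"twist": [0,0,3],"jaw": 1},{"xyz": [0,0,0.01],"twist": [0,0,6],"jaw": 1},{"xyz": [0,0,0.01],"twist": [0,0,8],"jaw": 1},{"xyz": [0,0,0.01],"twist": [0,0,8],"jaw": 1}])

```text
time_s: 25.92
tool_pos: [0.4838, 0.0172, 0.2908]
tool_rot: [180.0, 0.1, -12.8]
force: [-3.4, -0.3, 7.7]
grip_width: 0.0094
grasp_force: 30.3
```

```bash
python3 f.py
```

```text
25.92 yaw -12.83 Tz 0.389 effort7 -0.694 q7 -107.9 F [-3.4 -0.3  7.7] pos [0.4838 0.0172 0.2908]
```

Nut 2 is at 0.39 Nm. I'll give it 1° more, then release and go to nut 4.

Emit:
servo_tool(plan=[{"xyz": [0,0,0],"twist": [0,0,1],"jaw": 1},{"xyz": [0,0,0],"twist": [0,0,1],"jaw": 1}])

```text
time_s: 26.08
tool_pos: [0.4838, 0.0172, 0.2908]
tool_rot: [180.0, 0.1, -13.8]
force: [-4.1, 0.2, 7.9]
grip_width: 0.0099
grasp_force: 30.4
```

```bash
python3 f.py
```

```text
26.08 yaw -13.77 Tz 0.354 effort7 -0.527 q7 -108.9 F [-4.1  0.2  7.9] pos [0.4838 0.0172 0.2908]
```

Emit:
servo_tool(plan=[{"xyz": [0,0,0],"twist": [0,0,0],"jaw": 0.5},{"xyz": [0,0,0],"twist": [0,0,0],"jaw": 0.5},{"xyz": [0,0,-2.5],"twist": [0,0,0],"jaw": 0.5},{"xyz": [0,0,-5],"twist": [0,0,-7],"jaw": 0.5},{"xyz": [3.4,2,-5],"twist": [0,0,-14],"jaw": 0.4},{"xyz": [6.8,4,-5],"twist": [0,0,-21],"jaw": 0.4},{"xyz": [10.2,6,-5],"twist": [0,0,-28],"jaw": 0.4},{"xyz": [13.6,8,-5],"twist": [0,0,-35],"jaw": 0.4},{"xyz": [17,10.2,-5],"twist": [0,0,-42],"jaw": 0.4},{"xyz": [17,10.2,-5],"twist": [0,0,-49],"jaw": 0.4}], newtons=15)

```text
time_s: 26.92
tool_pos: [0.6276, -0.1302, 0.3378]
tool_rot: [179.7, 0.1, 35.1]
force: [-0.9, -1.0, 1.2]
grip_width: 0.0517
grasp_force: 0.0
```

Emit:
servo_tool(plan=[{"xyz": [0,0,0],"twist": [0,0,-7],"jaw": 0.4},{"xyz": [0,0,0],"twist": [0,0,-14],"jaw": 0.4},{"xyz": [0,0,0],"twist": [0,0,-21],"jaw": 0.4},{"xyz": [0,0,0],"twist": [0,0,-28],"jaw": 0.4},{"xyz": [0,0,0],"twist": [0,0,-35],"jaw": 0.4},{"xyz": [0,0,0],"twist": [0,0,-42],"jaw": 0.4},{"xyz": [0,0,0],"twist": [0,0,-49],"jaw": 0.4},{"xyz": [0,0,0],"twist": [0,0,-56],"jaw": 0.4},{"xyz": [0,0,0],"twist": [0,0,-63],"jaw": 0.4},{"xyz": [0,0,0],"twist": [0,0,-70],"jaw": 0.4}])

```text
time_s: 27.75
tool_pos: [0.6248, -0.1228, 0.3394]
tool_rot: [-180.0, -0.0, 105.5]
force: [0.4, 0.3, 0.7]
grip_width: 0.0528
grasp_force: 0.0
```

Emit:
servo_tool(plan=[{"xyz": [0,0,0],"twist": [0,0,-7],"jaw": 0.4},{"xyz": [0,0,0],"twist": [0,0,-14],"jaw": 0.4},{"xyz": [0,0,0],"twist": [0,0,-21],"jaw": 0.4},{"xyz": [0,0,0],"twist": [0,0,-28],"jaw": 0.4},{"xyz": [0,0,0],"twist": [0,0,-35],"jaw": 0.4},{"xyz": [0,0,0],"twist": [0,0,-42],"jaw": 0.4},{"xyz": [0,0,0],"twist": [0,0,-49],"jaw": 0.4},{"xyz": [0,0,0],"twist": [0,0,-56],"jaw": 0.4},{"xyz": [0,0,0],"twist": [0,0,-63],"jaw": 0.4},{"xyz": [0,0,0],"twist": [0,0,-70],"jaw": 0.4}])

```text
time_s: 28.58
tool_pos: [0.6248, -0.1228, 0.3393]
tool_rot: [-180.0, -0.0, 175.5]
force: [0.3, 0.2, 0.4]
grip_width: 0.0522
grasp_force: 0.0
```

Emit:
servo_tool(plan=[{"xyz": [0,0,0],"twist": [0,0,-6],"jaw": 0.4},{"xyz": [0,0,0],"twist": [0,0,-11],"jaw": 0.4},{"xyz": [0,0,0],"twist": [0,0,-11],"jaw": 0.4},{"xyz": [0,0,0],"twist": [0,0,-11],"jaw": 0.4}])

```text
time_s: 28.92
tool_pos: [0.6248, -0.1229, 0.3394]
tool_rot: [180.0, -0.0, -174.0]
force: [-0.7, -0.3, -0.5]
grip_width: 0.0522
grasp_force: 0.0
```

```bash
python3 f.py; python3 g.py .6268 -.1201 .293 186; python3 -c "
from h import *
d=env.read_camera('wrist');cv2.imwrite('pics/w6.png',d['img'][:,:,::-1])"
```

```text
28.92 yaw -173.98 Tz 0.034 effort7 0.161 q7 100.7 F [-0.7 -0.3 -0.5] pos [ 0.6248 -0.1229  0.3394]
xyz [-0.23  0.26  4.64] twist [ 0. -0.  0.] t 28.9167 q7 100.7
```

View pics/w6.png

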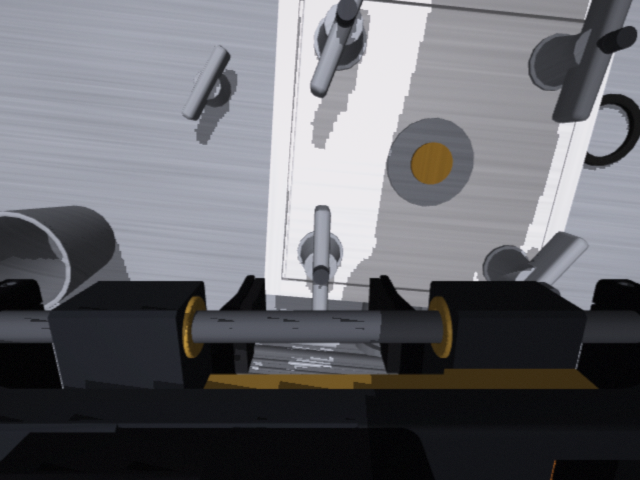

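Nut 4's bar (322,207)-(321,305) is aligned with the tool. I'll descend and grip.

Emit:
servo_tool(plan=[{"xyz": [-0.2,0.2,1],"twist": [0,0,0.3],"jaw": 0.5},{"xyz": [-0.2,0.2,3.5],"twist": [0,0,0.3],"jaw": 0.6},{"xyz": [-0.2,0.2,4.6],"twist": [0,0,0.3],"jaw": 0.6},{"xyz": [-0.2,0.2,4.6],"twist": [0,0,0.3],"jaw": 1},{"xyz": [-0.2,0.2,4.6],"twist": [0,0,0.3],"jaw": 1},{"xyz": [-0.2,0.2,4.6],"twist": [0,0,0.3],"jaw": 1},{"xyz": [-0.2,0.2,4.6],"twist": [0,0,0.3],"jaw": 1},{"xyz": [-0.2,0.2,4.6],"twist": [0,0,0.3],"jaw": 1},{"xyz": [-0.2,0.2,4.6],"twist": [0,0,0.3],"jaw": 1}], newtons=15)

```text
time_s: 29.72
tool_pos: [0.627, -0.1204, 0.2948]
tool_rot: [-180.0, 0.1, -174.1]
force: [-0.3, 0.5, 1.6]
grip_width: 0.0096
grasp_force: 15.0
```

```bash
python3 s.py
```

```text
time_s 29.7167
qpos [21.161, 21.8769, -15.8515, 92.0947, 6.3607, 66.7965, 99.7764]
tool_pos [0.627, -0.1204, 0.2948]
tool_rot [-179.9724, 0.1137, -174.1201]
force [-0.2971, 0.5386, 1.5702]
wrist_torque [0.1945, -0.1496, -0.0294]
grip_width 0.0096
grasp_force 14.9594
```

Near-zero side forces, so the grip is good. I'll turn 153° first.

Emit:
servo_tool(plan=[{"xyz": [0,0,0.02],"twist": [0,0,4],"jaw": 1},{"xyz": [0,0,0.04],"twist": [0,0,11],"jaw": 1},{"xyz": [0,0,0.06],"twist": [0,0,18],"jaw": 1},{"xyz": [0,0,0.08],"twist": [0,0,25],"jaw": 1},{"xyz": [0,0,0.1],"twist": [0,0,32],"jaw": 1},{"xyz": [0,0,0.12],"twist": [0,0,39],"jaw": 1},{"xyz": [0,0,0.13],"twist": [0,0,46],"jaw": 1},{"xyz": [0,0,0.14],"twist": [0,0,53],"jaw": 1},{"xyz": [0,0,0.16],"twist": [0,0,60],"jaw": 1},{"xyz": [0,0,0.18],"twist": [0,0,67],"jaw": 1}], newtons=30)

```text
time_s: 30.55
tool_pos: [0.6268, -0.121, 0.2933]
tool_rot: [180.0, 0.1, 118.5]
force: [-1.6, -1.8, 4.6]
grip_width: 0.0094
grasp_force: 30.0
```

Emit:
servo_tool(plan=[{"xyz": [0,0,0.01],"twist": [0,0,7],"jaw": 1},{"xyz": [0,0,0.03],"twist": [0,0,14],"jaw": 1},{"xyz": [0,0,0.04],"twist": [0,0,21],"jaw": 1},{"xyz": [0,0,0.06],"twist": [0,0,28],"jaw": 1},{"xyz": [0,0,0.07],"twist": [0,0,35],"jaw": 1},{"xyz": [0,0,0.09],"twist": [0,0,42],"jaw": 1},{"xyz": [0,0,0.1],"twist": [0,0,49],"jaw": 1},{"xyz": [0,0,0.12],"twist": [0,0,56],"jaw": 1},{"xyz": [0,0,0.13],"twist": [0,0,62],"jaw": 1},{"xyz": [0,0,0.14],"twist": [0,0,65],"jaw": 1}])

```text
time_s: 31.38
tool_pos: [0.6263, -0.121, 0.2919]
tool_rot: [180.0, 0.1, 53.6]
force: [-2.8, -0.9, 5.8]
grip_width: 0.0094
grasp_force: 30.0
```

```bash
python3 f.py
```

```text
31.38 yaw 53.6 Tz 0.038 effort7 0.039 q7 -26.6 F [-2.8 -0.9  5.8] pos [ 0.6263 -0.121   0.2919]
```

Emit:
servo_tool(plan=[{"xyz": [0,0,0.01],"twist": [0,0,6],"jaw": 1},{"xyz": [0,0,0.02],"twist": [0,0,12],"jaw": 1},{"xyz": [0,0,0.04],"twist": [0,0,17],"jaw": 1},{"xyz": [0,0,0.05],"twist": [0,0,21],"jaw": 1},{"xyz": [0,0,0.05],"twist": [0,0,21],"jaw": 1}])

```text
time_s: 31.8
tool_pos: [0.6262, -0.1209, 0.2914]
tool_rot: [180.0, 0.1, 32.7]
force: [-4.3, -0.3, 5.3]
grip_width: 0.0095
grasp_force: 30.0
```

```bash
python3 f.py
```

```text
31.8 yaw 32.71 Tz 0.065 effort7 -0.726 q7 -46.5 F [-4.3 -0.3  5.3] pos [ 0.6262 -0.1209  0.2914]
```

Emit:
servo_tool(plan=[{"xyz": [0,0,0],"twist": [0,0,3],"jaw": 1},{"xyz": [0,0,0.01],"twist": [0,0,6],"jaw": 1},{"xyz": [0,0,0.01],"twist": [0,0,8],"jaw": 1},{"xyz": [0,0,0.01],"twist": [0,0,8],"jaw": 1}])

```text
time_s: 32.13
tool_pos: [0.6261, -0.1208, 0.2913]
tool_rot: [-180.0, 0.1, 24.8]
force: [-3.5, 0.1, 6.6]
grip_width: 0.0092
grasp_force: 30.0
```

```bash
python3 f.py
```

```text
32.13 yaw 24.8 Tz 0.118 effort7 -0.422 q7 -54.1 F [-3.5  0.1  6.6] pos [ 0.6261 -0.1208  0.2913]
```

Emit:
servo_tool(plan=[{"xyz": [0,0,0],"twist": [0,0,3],"jaw": 1},{"xyz": [0,0,0.01],"twist": [0,0,6],"jaw": 1},{"xyz": [0,0,0.01],"twist": [0,0,8],"jaw": 1},{"xyz": [0,0,0.01],"twist": [0,0,8],"jaw": 1}])

```text
time_s: 32.47
tool_pos: [0.6261, -0.1207, 0.2912]
tool_rot: [-180.0, 0.1, 16.8]
force: [-4.3, 0.7, 6.6]
grip_width: 0.0096
grasp_force: 30.0
```

```bash
python3 f.py
```

```text
32.47 yaw 16.81 Tz 0.159 effort7 -0.425 q7 -61.7 F [-4.3  0.7  6.6] pos [ 0.6261 -0.1207  0.2912]
```

Emit:
servo_tool(plan=[{"xyz": [0,0,0],"twist": [0,0,3],"jaw": 1},{"xyz": [0,0,0.01],"twist": [0,0,5],"jaw": 1},{"xyz": [0,0,0.01],"twist": [0,0,6],"jaw": 1},{"xyz": [0,0,0.01],"twist": [0,0,6],"jaw": 1}])

```text
time_s: 32.8
tool_pos: [0.6261, -0.1206, 0.2911]
tool_rot: [180.0, 0.1, 10.9]
force: [-5.1, -0.1, 7.4]
grip_width: 0.0096
grasp_force: 30.2
```

```bash
python3 f.py
```

```text
32.8 yaw 10.89 Tz 0.29 effort7 -0.464 q7 -67.3 F [-5.1 -0.1  7.4] pos [ 0.6261 -0.1206  0.2911]
```

Emit:
servo_tool(plan=[{"xyz": [0,0,0],"twist": [0,0,1.5],"jaw": 1},{"xyz": [0,0,0],"twist": [0,0,2.5],"jaw": 1},{"xyz": [0,0,0],"twist": [0,0,2.5],"jaw": 1},{"xyz": [0,0,0],"twist": [0,0,2.5],"jaw": 1}])

```text
time_s: 33.13
tool_pos: [0.6261, -0.1206, 0.2911]
tool_rot: [180.0, 0.1, 8.4]
force: [-4.2, -0.9, 5.2]
grip_width: 0.0097
grasp_force: 30.4
```

```bash
python3 f.py
```

```text
33.13 yaw 8.45 Tz 0.45 effort7 -0.396 q7 -69.7 F [-4.2 -0.9  5.2] pos [ 0.6261 -0.1206  0.2911]
```

Nut 4 is snug at 0.45 Nm. I'll release, lift clear and take a last look.

Emit:
servo_tool(plan=[{"xyz": [0,0,0],"twist": [0,0,0],"jaw": 0.5},{"xyz": [0,0,0],"twist": [0,0,0],"jaw": 0.5},{"xyz": [0,0,-2.5],"twist": [0,0,0],"jaw": 0.5},{"xyz": [0,0,-6],"twist": [0,0,0],"jaw": 0.5},{"xyz": [0,0,-9],"twist": [0,0,0],"jaw": 0.5},{"xyz": [0,0,-12],"twist": [0,0,0],"jaw": 0.5},{"xyz": [0,0,-12],"twist": [0,0,0],"jaw": 0.5},{"xyz": [0,0,-12],"twist": [0,0,0],"jaw": 0.5}])

```text
time_s: 33.8
tool_pos: [0.6271, -0.1207, 0.4123]
tool_rot: [179.9, -0.3, 8.4]
force: [0.4, 0.1, -0.4]
grip_width: 0.0426
grasp_force: 0.0
```

```bash
python3 f.py; python3 -c "
from h import *
d=env.read_camera('scene');cv2.imwrite('pics/end.png',cv2.resize(d['img'][190:360,100:520,::-1],None,fx=1.9,fy=1.9))"
```

```text
33.8 yaw 8.38 Tz -0.009 effort7 -0.005 q7 -70.5 F [ 0.4  0.1 -0.4] pos [ 0.6271 -0.1207  0.4123]
```

View pics/end.png

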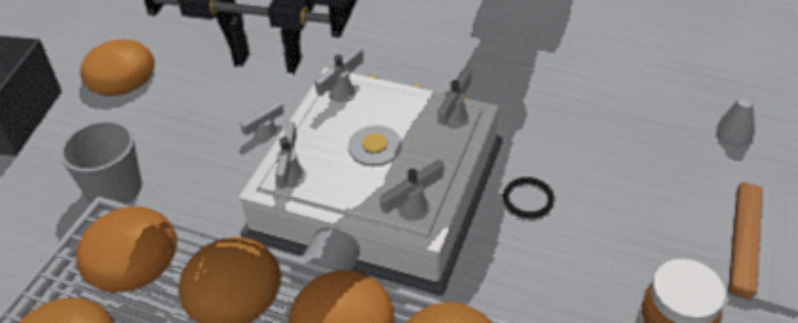

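The plate is down and level, the gripper is clear at the top (about (260,40)), and the other things haven't moved. I'm handing the job in.

```bash
python3 -c "
from cell import env
print(env.sign_off())"
```

```text
the job is handed in; nothing more can be done
None
```

I tightened all four wing nuts until snug, crosswise in the order 1, 3, 2, 4, each reading about 0.35–0.45 Nm at the end; the job took about 34 s of the 64 s allowed and is handed in.

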